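# Lay the second course of shingles on the roof picture

### The arm

A 6-joint arm with a two-finger parallel gripper is mounted at the origin on the work surface. World frame = base frame: x ahead of the robot, y to its left, z up, the work surface at z = 0. Lengths are in m, angles in rad, forces in N, time in s.
With the tool pointing down it reaches from about 0.325 to 0.925 m from the base axis. Payload 3.1 kg.
Tool frame: the origin (TCP) lies midway between the tips of the shut fingers; the grasp point (between the pads) lies 19 mm behind it; z points along the fingers, y is the line along which they close (so a half turn about z gives the same grasp; the last joint's range is limited). The gripper opens to 85 mm and grips with 20 to 120 N. Pads are 22 mm wide; open, the fingers measure 114 mm over their backs; the gripper's body (76 mm by 85 mm) begins 54 mm behind the grasp point. The pads swing forward as they close: fully open they stand 13 mm farther back than shut.
Start: joints at [1.054, 0.217, 1.613, -0, 1.311, -0.112], TCP at [0.246, 0.575, 0.231] pointing down, gripper open.
Joint ranges: [-2.75, 2.75], [-0.78, 2.1], [0.31, 2.55], [-1.13, 4.27], [0.13, 2.63], [-2.58, 2.58]. Speed limits (rad/s): [2.79, 2.79, 3.14, 3.14, 3.14, 3.14].

### API

Orientations are given as a rotation vector (axis times angle).
In Python, from bench import bot gives the robot as it stands.
- The arm moves only by the shell command python3 -m handwheel 'ROWS' [FORCE]. ROWS is JSON, a list that holds one entry, the list of rows, each a list of 7 numbers: the finger opening in cm, from 0 to 8.54, then the shift along the world's x, y, z in cm, then the turn, a rotation vector about the world's x, y, z in rad. In form: [[[claw, dx, dy, dz, rx, ry, rz], ...]]. A call has 1 to 12 rows; each row shifts and turns the commanded pose from where the row before left it; what a row does not reach is not made up. A row lasts 1/8 s, in which the tool goes at most 62.5 mm and 10.7 degrees, less where a joint would pass 70% of its speed; a pose out of reach is approached as far as the arm can. A call with a gripper value outside its range is refused whole. The fingers move at their own pace and stop on an object; FORCE is the grip in N (left out, the last holds). Time passes only in rows, so rows that do not move let the fingers close. It gives the time, the measured TCP pose, the force, the opening and the grip force at its end, in the units of the state.
- bot.sense(): the state, without advancing time (a new reading comes with each control period).
- bot.camera(name): name is "side" or "top" or "wrist"; returns a dict with "image" (384x512x3 uint8, blue, green, red), "range_z" (384x512 float32, m along the optical axis (not along the pixel's ray), 0 where there is no reading), "K" (3x3 intrinsics, pixels), "rvec" (rotation vector, rad) and "tvec" (3), from world to camera coordinates, as OpenCV has them; the wrist camera has in their place "mount" (4x4, takes a point from camera to tool coordinates, whose origin is the TCP and whose axes are the flange's). Camera axes: x right, y down, z forward; pixel columns grow to the right and rows downward; lengths in m; the calibration is good to about 2 mm. A picture is of the moment at which its call begins: read the wrist's pose just before it.
- bot.job_done(): hands the job in; it is judged then, once.
The state is a dict: "clock": time; "joint_pos": joint angles; "joint_vel": joint speeds; "joint_efforts": joint torques, N m; "tcp_pos": TCP position; "orientation": TCP orientation; "ft_force": force on the tool from outside, world axes, zero at the start; "ft_torque": the same for the moment, N m; "finger_gap": finger opening in m; "gripper_force": force on a finger pad.
Only numpy, scipy, OpenCV 4.12 (cv2) and the standard library are available. Lean on these libraries where they do the work, as an engineer would, in place of code of your own. Each camera call takes 0.05 s, during which the arm holds its last target. There are 200 camera calls.

### The job

On the house picture, the first course of brick-red roof shingles is already glued down. Lay the second course: the two loose full-length brick-red shingles, side by side and flat, each centred over one of the two joints between the three shingles below (so the course is offset by half a length), with its upper long edge in line with the upper edge (the edge away from the robot) of the bare wooden batten. Either shingle may go in either place; let go of both.

Things in the scene. Friction and masses are not known exactly. Their poses are not given: they have to be found in the camera images.
- shingle_a_mid (a point): One of two loose full-length brick-red clay shingles: flat slabs 84 x 50 x 12 mm, 0.1 kg, same either way round, flat on the green table to the robot's right, turned up to 25 degrees. Near them lie a teal one of that size and a 40 mm short red one. The point is its centre, 6 mm above its underside; z up, y along the 84 mm length, x along the 50 mm width (grip it across that).
- shingle_b_mid (a point): The other of two loose full-length brick-red clay shingles: flat slabs 84 x 50 x 12 mm, 0.1 kg, same either way round, flat on the green table to the robot's right, turned up to 25 degrees. Near them lie a teal one of that size and a 40 mm short red one. The point is its centre, 6 mm above its underside; z up, y along the 84 mm length, x along the 50 mm width (grip it across that).
- seat_left (a point): Where the centre of the left (+y) shingle of the second course belongs, half-way up it: its underside lies 6 mm below, the point is 28 mm above the table. y along the course (to the robot's left), x up the roof (away from the robot), z up, turned up to 15 degrees. From here the first course spans x -55 to -5 mm, the batten x -3 to 25 mm; both tops are level, 22 mm above the table.
- seat_right (a point): The same for the right (-y) shingle, 94 mm from the left seat along y, so laid shingles have a 10 mm gap between them. Both seats are on the house picture: a fixed board 240 x 320 x 10 mm, black rim, yellow wall on the robot's side, blue sky beyond. Glued on it are three red shingles 94 mm apart (first course) and, beyond them, a bare wooden batten. Open board past the batten.

How it is judged:
On the way:
1. one red shingle lies in its place over a joint (((horizontal distance between shingle_a_mid and seat_left below 0.015 m and z of shingle_a_mid in the frame of seat_left between -0.005 and 0.005 m and angle between the x axis of shingle_a_mid and the x axis of seat_left, either way round below 0.175 rad and angle between shingle_a_mid's own z axis and vertical below 0.1 rad) or (horizontal distance between shingle_a_mid and seat_right below 0.015 m and z of shingle_a_mid in the frame of seat_right between -0.005 and 0.005 m and angle between the x axis of shingle_a_mid and the x axis of seat_right, either way round below 0.175 rad and angle between shingle_a_mid's own z axis and vertical below 0.1 rad) or (horizontal distance between shingle_b_mid and seat_left below 0.015 m and z of shingle_b_mid in the frame of seat_left between -0.005 and 0.005 m and angle between the x axis of shingle_b_mid and the x axis of seat_left, either way round below 0.175 rad and angle between shingle_b_mid's own z axis and vertical below 0.1 rad) or (horizontal distance between shingle_b_mid and seat_right below 0.015 m and z of shingle_b_mid in the frame of seat_right between -0.005 and 0.005 m and angle between the x axis of shingle_b_mid and the x axis of seat_right, either way round below 0.175 rad and angle between shingle_b_mid's own z axis and vertical below 0.1 rad))), for 0.2 s.
At the end, for the whole second after the job is handed in: Both full-length red shingles lie flat (within 6 degrees) on the first course and batten, one at each seat in either order: centre within 15 mm horizontally and 5 mm in height of the seat, turned within 10 degrees of the course, released and staying so ((((horizontal distance between shingle_a_mid and seat_left below 0.015 m and z of shingle_a_mid in the frame of seat_left between -0.005 and 0.005 m and angle between the x axis of shingle_a_mid and the x axis of seat_left, either way round below 0.175 rad and angle between shingle_a_mid's own z axis and vertical below 0.1 rad) and (horizontal distance between shingle_b_mid and seat_right below 0.015 m and z of shingle_b_mid in the frame of seat_right between -0.005 and 0.005 m and angle between the x axis of shingle_b_mid and the x axis of seat_right, either way round below 0.175 rad and angle between shingle_b_mid's own z axis and vertical below 0.1 rad)) or ((horizontal distance between shingle_a_mid and seat_right below 0.015 m and z of shingle_a_mid in the frame of seat_right between -0.005 and 0.005 m and angle between the x axis of shingle_a_mid and the x axis of seat_right, either way round below 0.175 rad and angle between shingle_a_mid's own z axis and vertical below 0.1 rad) and (horizontal distance between shingle_b_mid and seat_left below 0.015 m and z of shingle_b_mid in the frame of seat_left between -0.005 and 0.005 m and angle between the x axis of shingle_b_mid and the x axis of seat_left, either way round below 0.175 rad and angle between shingle_b_mid's own z axis and vertical below 0.1 rad)))); the robot touches nothing.
It also fails if it takes over 66 s, if anything falls off the work surface, if the arm or the gripper's body presses on something with over 40 N, if the wrist force passes 120 N, or if a joint passes its speed limit or range.

## Working session

There is one attempt and no reset: what is moved stays moved. The work goes in short steps, Python scripts to look and compute and a shell command to move; the robot and the scene stay as the last step left them, time stands still between calls to the robot, and variables do not carry over. Pictures are saved under pics/ and viewed, at most 10 in all, crops included, and the job is handed in when it is done.

```bash
mkdir -p pics; ls; python3 - <<'E'
from bench import bot
import cv2,pickle
c={n:bot.camera(n) for n in("top","side")}
pickle.dump(c,open("c0.pkl","wb"))
cv2.imwrite("pics/top0.png",c["top"]["image"])
s=bot.sense();print(s["clock"],s["tcp_pos"],s["orientation"],s["finger_gap"])
print(c["top"]["K"],c["top"]["rvec"],c["top"]["tvec"])
E
```

```text
pics
0.1 [0.24578003 0.57383968 0.23008124] [-0.63144245 -3.07682418  0.00329665] 0.08544199150555545
[[422.69153585   0.         260.27593897]
 [  0.         422.69153585 199.87202138]
 [  0.           0.           1.        ]] [ 2.21045349 -2.1816311   0.06863136] [-0.01740268  0.49099018  0.98711109]
```

View pics/top0.png

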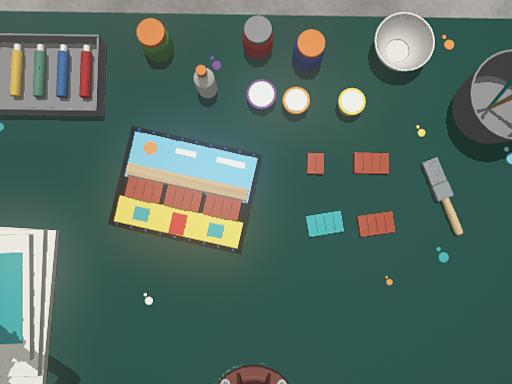

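The top view shows the board centred near (185,190), with the first-course shingles at about (145,190), (182,198) and (222,207). The full red shingles are at (371,163) and (376,224), the short one at (316,163) and the teal one at (325,223). Next I'll measure their poses with a colour mask projected onto known heights.

```bash
cat > h.py <<'E'
import numpy as np,cv2
from scipy.spatial.transform import Rotation as R
def pose(c,s=None):
    "camera->world R,t"
    if "mount" in c:
        T=np.eye(4);T[:3,:3]=R.from_rotvec(s["orientation"]).as_matrix();T[:3,3]=s["tcp_pos"]
        T=T@c["mount"];return T[:3,:3],T[:3,3]
    r=cv2.Rodrigues(np.array(c["rvec"]))[0];return r.T,-r.T@np.array(c["tvec"]).ravel()
def onplane(c,uv,z,s=None):
    r,t=pose(c,s);uv=np.atleast_2d(uv).astype(float)
    d=np.c_[uv,np.ones(len(uv))]@np.linalg.inv(c["K"]).T@r.T
    return t+d*((z-t[2])/d[:,2])[:,None]
def reds(c,z,s=None,amin=250):
    h=cv2.cvtColor(c["image"],cv2.COLOR_BGR2HSV)
    m=(((h[...,0]<9)|(h[...,0]>174))&(h[...,1]>110)&(h[...,2]>90)).astype(np.uint8)
    m=cv2.morphologyEx(m,cv2.MORPH_CLOSE,np.ones((3,3)))
    for k in cv2.findContours(m,cv2.RETR_EXTERNAL,cv2.CHAIN_APPROX_NONE)[0]:
        if cv2.contourArea(k)<amin: continue
        w=onplane(c,k[:,0],z,s)[:,:2]
        (x,y),(a,b),t=cv2.minAreaRect((w*1000).astype(np.float32))
        if a<b: t+=90   # long axis angle from x
        print("px",k[:,0].mean(0).round(),"xy mm",round(x,1),round(y,1),"size",round(max(a,b),1),round(min(a,b),1),"yaw of y-axis-90:",round((t-90+90)%180-90,1))
E
python3 - <<'E'
import pickle,cv2
from h import *
c=pickle.load(open("c0.pkl","rb"))["top"]
print("z12");reds(c,.012)
print("z22");reds(c,.022)
im=c["image"][115:265,100:270];cv2.imwrite("pics/crop0.png",cv2.resize(im,None,fx=4,fy=4,interpolation=cv2.INTER_CUBIC))
E
```

```text
z12
px [253. 376.] xy mm 85.6 0.6 size 134.4 38.6 yaw of y-axis-90: 0.6
px [177. 224.] xy mm 431.7 184.2 size 49.5 34.0 yaw of y-axis-90: 78.4
px [376. 224.] xy mm 438.4 -285.2 size 85.0 50.9 yaw of y-axis-90: 8.5
px [222. 207.] xy mm 473.3 80.2 size 84.2 47.0 yaw of y-axis-90: -11.6
px [183. 198.] xy mm 492.5 172.9 size 84.4 47.3 yaw of y-axis-90: -12.0
px [144. 190.] xy mm 512.4 266.1 size 85.3 47.8 yaw of y-axis-90: -11.8
px [315. 163.] xy mm 581.2 -140.4 size 48.3 38.3 yaw of y-axis-90: -89.6
px [371. 163.] xy mm 584.2 -274.3 size 82.1 50.5 yaw of y-axis-90: 0.8
px [85. 74.] xy mm 790.3 413.8 size 110.4 26.0 yaw of y-axis-90: -89.8
px [258.  44.] xy mm 868.1 0.5 size 70.4 66.9 yaw of y-axis-90: 0.9
z22
px [253. 376.] xy mm 89.1 0.5 size 133.1 38.2 yaw of y-axis-90: 0.6
px [177. 224.] xy mm 431.8 182.3 size 49.0 33.7 yaw of y-axis-90: 78.4
px [376. 224.] xy mm 438.4 -282.4 size 84.2 50.4 yaw of y-axis-90: 8.5
px [222. 207.] xy mm 472.9 79.3 size 83.4 46.5 yaw of y-axis-90: -11.6
px [183. 198.] xy mm 492.0 171.1 size 83.6 46.8 yaw of y-axis-90: -12.0
px [144. 190.] xy mm 511.6 263.4 size 84.4 47.3 yaw of y-axis-90: -11.8
px [315. 163.] xy mm 579.7 -139.1 size 47.8 37.9 yaw of y-axis-90: -89.6
px [371. 163.] xy mm 582.7 -271.6 size 81.2 50.0 yaw of y-axis-90: 0.8
px [85. 74.] xy mm 786.7 409.6 size 109.3 25.7 yaw of y-axis-90: -89.8
px [258.  44.] xy mm 863.8 0.5 size 69.7 66.2 yaw of y-axis-90: 0.9
```

View pics/crop0.png

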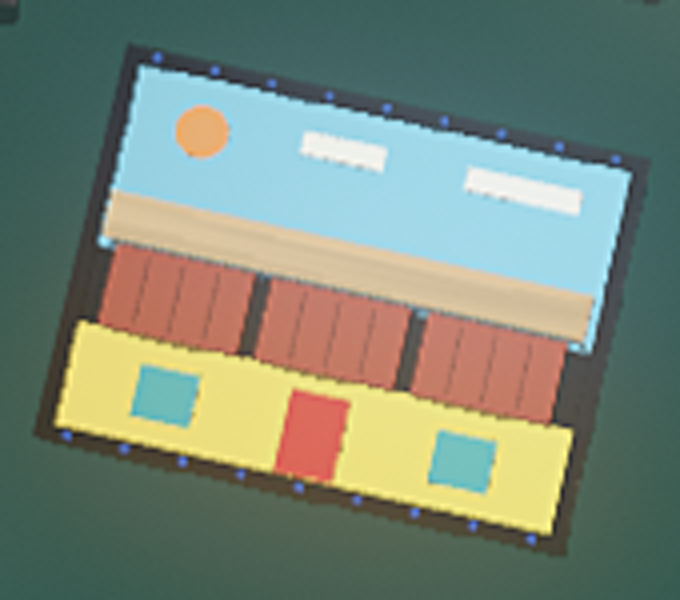

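```bash
python3 -m handwheel '[[[7,3,-5,0,0,0,-0.085],[7,3,-5,0,0,0,-0.085],[7,3,-5,0,0,0,-0.085],[7,3,-5,0,0,0,-0.085],[7,3,-5,0,0,0,-0.085],[7,3,-5,0,0,0,-0.085],[7,0.2,-6,0,0,0,-0.085],[7,0.2,-6,0,0,0,-0.085],[7,0.2,-6,0,0,0,-0.085],[7,0.2,-6,0,0,0,-0.085],[7,0.2,-6,0,0,0,-0.085],[7,0.2,-6,0,0,0,-0.085]]]' 30
python3 -m handwheel '[[[7,0,-5,-1.2,0,0,0],[7,0,-5,-1.2,0,0,0],[7,0,-5,-1.2,0,0,0],[7,0,-5,-1.2,0,0,0],[7,0,0,0,0,0,0],[7,0,0,0,0,0,0]]]'
cat >> h.py <<'E'
def look(name,z,amin=3000):
    from bench import bot
    s=bot.sense();c=bot.camera("wrist")
    y=R.from_rotvec(s["orientation"]).as_matrix()
    print("tcp mm",(s["tcp_pos"]*1000).round(1),"tool y deg",np.degrees(np.arctan2(y[1,1],y[0,1])).round(1),"tool z",y[:,2].round(3),"gap",s["finger_gap"],"t",s["clock"],"F",np.round(s["ft_force"],1))
    cv2.imwrite(f"pics/{name}.png",c["image"]);reds(c,z,s,amin)
    return c,s
E
python3 -c "
from h import *
look('w1',.012)"
```

```text
clock: 1.6
tcp_pos: [0.4376, -0.0873, 0.2311]
orientation: [2.057, 2.375, 0.0]
ft_force: [0.3, 0.2, -0.9]
finger_gap: 0.0699
gripper_force: 0.0
clock: 2.35
tcp_pos: [0.4377, -0.2848, 0.1827]
orientation: [-2.053, -2.376, -0.001]
ft_force: [-0.4, 0.3, 0.7]
finger_gap: 0.07
gripper_force: 0.0
tcp mm [ 437.7 -284.8  182.7] tool y deg 8.3 tool z [-0.001  0.002 -1.   ] gap 0.06999407996601249 t 2.35 F [-0.4  0.3  0.7]
px [377. 178.] xy mm 580.1 -275.6 size 84.1 53.7 yaw of y-axis-90: -0.3
```

View pics/w1.png

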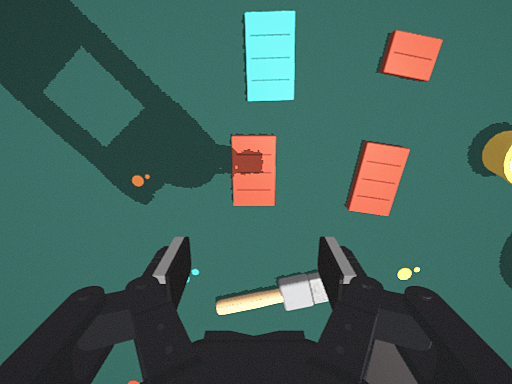

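In the wrist view, shingle A has its corners at about (232,135), (275,134), (276,206) and (233,207), with the gripper's shadow on it. B is at (379,179).

```bash
python3 - <<'E'
from h import *
from bench import bot
s=bot.sense();c=bot.camera("wrist")
w=onplane(c,[(232,135),(275,134),(276,206),(233,207)],.012,s)[:,:2]*1000
print(w.round(1),w.mean(0),cv2.minAreaRect(w.astype(np.float32)))
E
```

```text
[[ 408.2 -248.7]
 [ 455.1 -240.6]
 [ 470.8 -324.6]
 [ 419.9 -333.5]] [ 438.53254845 -286.86084434] ((438.0384216308594, -286.9216003417969), (51.68367004394531, 85.55781555175781), 9.896116256713867)
```

```bash
python3 -m handwheel '[[[7,0.05,-0.1,-5,0,0,0.01],[7,0,0,-5,0,0,0],[7,0,0,-5,0,0,0],[7,0,0,-2,0,0,0],[7,0,0,-0.5,0,0,0],[7,0,0,-0.5,0,0,0],[7,0,0,0,0,0,0]]]' 30
python3 -m handwheel '[[[5.5,0,0,0,0,0,0],[4.5,0,0,0,0,0,0],[4,0,0,0,0,0,0],[4,0,0,0,0,0,0],[4,0,0,0,0,0,0]]]' 40
```

```text
clock: 3.32
tcp_pos: [0.4396, -0.2869, 0.0044]
orientation: [2.04, 2.387, 0.0]
ft_force: [0.1, -0.0, 0.5]
finger_gap: 0.0702
gripper_force: 0.0
clock: 3.95
tcp_pos: [0.4396, -0.2873, 0.0047]
orientation: [2.04, 2.386, 0.0]
ft_force: [-0.6, 0.9, 5.4]
finger_gap: 0.0484
gripper_force: 41.6
```

The grip is a little high, so I'll reopen, drop 4 mm and grip again.

```bash
python3 -m handwheel '[[[6.5,0,0,0,0,0,0],[6.5,0,0,0,0,0,0],[6.5,0,0,-0.2,0,0,0],[6.5,0,0,-0.2,0,0,0],[6.5,0,0,0,0,0,0],[5.5,0,0,0,0,0,0],[4.5,0,0,0,0,0,0],[4,0,0,0,0,0,0],[4,0,0,0,0,0,0],[4,0,0,0,0,0,0]]]' 40

```

```text
clock: 5.2
tcp_pos: [0.4389, -0.2868, -0.0004]
orientation: [2.041, 2.387, -0.0]
ft_force: [0.8, 0.3, 1.6]
finger_gap: 0.0492
gripper_force: 42.6
```

```bash
python3 -m handwheel '[[[4,0,0,2,0,0,0],[4,0,0,5,0,0,0],[4,0,0,6,0,0,0],[4,1,5,0,0,0,-0.04],[4,1,5,0,0,0,-0.04],[4,1,5,0,0,0,-0.04],[4,1,5,0,0,0,-0.04],[4,1,5,0,0,0,-0.04],[4,1,5,0,0,0,-0.04],[4,1,5,0,0,0,-0.04],[4,1,5,0,0,0,-0.04],[4,1,5,0,0,0,-0.04]]]'
python3 -m handwheel '[[[4,0.2,4.8,0,0,0,0],[4,0,0,0,0,0,0],[4,0,0,0,0,0,0]]]'
python3 -c "
from h import *
look('w2',.022,1500)"
```

```text
clock: 6.7
tcp_pos: [0.528, 0.1651, 0.1285]
orientation: [-2.437, -1.982, 0.002]
ft_force: [-0.3, 0.2, -0.2]
finger_gap: 0.0486
gripper_force: 42.3
clock: 7.08
tcp_pos: [0.5297, 0.211, 0.1284]
orientation: [-2.435, -1.984, 0.003]
ft_force: [-0.0, 0.3, -1.7]
finger_gap: 0.0488
gripper_force: 42.3
tcp mm [529.7 211.  128.4] tool y deg -11.6 tool z [-0.002 -0.001 -1.   ] gap 0.048822731255151755 t 7.075 F [-0.   0.3 -1.7]
px [242. 211.] xy mm 518.4 169.4 size 261.8 99.7 yaw of y-axis-90: -11.7
```

View pics/w2.png

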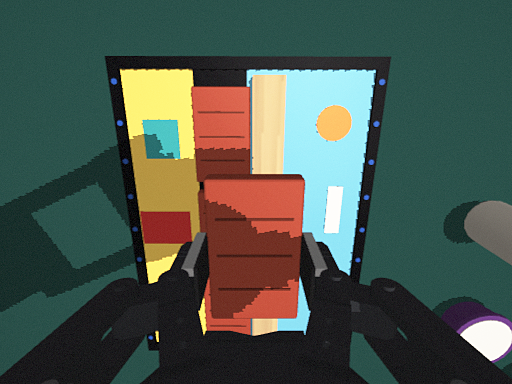

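The held shingle spans about (205,179) to (304,181) at its far end and (208,318) to (299,318) at its near end, so it may be pitched. The left first-course shingle is at (192..250, 87..180) and the batten's upper edge is near column 285. I'll check the tilt and the seat with the range image.

```bash
cat >> h.py <<'E'
def cloud(c,s=None):
    v,u=np.mgrid[0:384,0:512];z=c["range_z"].astype(float)
    P=np.dstack([u*z,v*z,z])@np.linalg.inv(c["K"]).T
    r,t=pose(c,s);return P@r.T+t
def held(c,s,box,yaw=None):
    u0,v0,u1,v1=box;P=cloud(c,s)[v0:v1,u0:u1].reshape(-1,3)
    P=P[c["range_z"][v0:v1,u0:u1].ravel()>0]
    n=np.linalg.svd(P-P.mean(0),full_matrices=False)[2][2];n*=np.sign(n[2])
    T=R.from_rotvec(s["orientation"]).as_matrix()
    print("plane mean",(P.mean(0)*1000).round(1),"normal world",n.round(3),"in tool",(T.T@n).round(3))
E
python3 - <<'E'
from h import *
from bench import bot
s=bot.sense();c=bot.camera("wrist")
held(c,s,(215,190,292,310));P=cloud(c,s)*1000
T=R.from_rotvec(s["orientation"]).as_matrix()
for px in [(207,184),(301,186),(210,314),(297,314),(255,200),(255,300)]:
    p=P[px[1],px[0]];print(px,p.round(1),"tool",(T.T@(p-s["tcp_pos"]*1000)).round(1))
for px in [(222,120),(268,120),(268,100)]: print(px,P[px[1],px[0]].round(1))
# left course shingle far corners, batten upper edge on z=22
print(onplane(c,[(192,87),(249,88),(253,75),(285,76),(285,160)],.022,s)[:,:2]*1000)
E
```

```text
plane mean [530.5 212.  140. ] normal world [0.002 0.    1.   ] in tool [-0.001  0.001 -1.   ]
(207, 184) [515.9 252.6 139.5] tool [ 38.4 -22.3 -10.9]
(301, 186) [560.6 242.8 140.9] tool [ 37.9  23.5 -12.4]
(210, 314) [453.1  75.2  20.2] tool [-147.9  -47.6  108.6]
(297, 314) [547.1  46.    9.3] tool [-157.5   50.3  119.4]
(255, 200) [537.3 239.9 140.1] tool [ 30.3   1.2 -11.5]
(255, 300) [525.2 181.3 140.2] tool [-29.6   1.3 -11.6]
(222, 120) [515.4 275.   21. ]
(268, 120) [554.5 267.   21.2]
(268, 100) [557.6 283.2  21.2]
[[497.35363718 306.19032984]
 [543.81092412 295.80894397]
 [549.13047234 305.00464709]
 [574.83525903 298.92066805]
 [562.9854252  229.38040835]]
```

```bash
python3 -m handwheel '[[[4,0.1,-0.15,-4,0,0,0],[4,0,0,-4,0,0,0],[4,0,0,-1.8,0,0,0],[4,0,0,-0.4,0,0,0],[4,0,0,-0.2,0,0,0],[4,0,0,-0.1,0,0,0],[4,0,0,0,0,0,0]]]'

```

```text
clock: 8.05
tcp_pos: [0.5326, 0.2103, 0.0255]
orientation: [2.435, 1.983, 0.003]
ft_force: [0.3, -0.3, -1.8]
finger_gap: 0.0486
gripper_force: 42.3
```

```bash
python3 -m handwheel '[[[4,-0.1,-0.05,-0.1,0,0,0],[4,0,0,-0.1,0,0,0],[4,0,0,-0.1,0,0,0],[4,0,0,0,0,0,0]]]'

```

```text
clock: 8.55
tcp_pos: [0.5306, 0.2096, 0.0216]
orientation: [-2.436, -1.984, 0.0]
ft_force: [-1.3, 0.3, 2.1]
finger_gap: 0.049
gripper_force: 42.7
```

```bash
python3 -m handwheel '[[[6.5,0,0,0,0,0,0],[6.5,0,0,0,0,0,0],[6.5,0,0,0,0,0,0],[7,0,0,3,0,0,0],[7,0,0,6,0,0,0],[7,0,0,6,0,0,0],[7,0,0,0,0,0,0]]]'
python3 - <<'E'
from h import *
look('w3',.034,1500)
E
python3 -m handwheel '[[[7,0.6,-5.4,0,0,0,0.023],[7,0.6,-5.4,0,0,0,0.023],[7,0.6,-5.4,0,0,0,0.023],[7,0.6,-5.4,0,0,0,0.023],[7,0.6,-5.4,0,0,0,0.023],[7,0.6,-5.4,0,0,0,0.023],[7,0.6,-5.4,0,0,0,0.023],[7,0.6,-5.4,0,0,0,0.023],[7,0.4,-5.3,0,0,0,0.023],[7,0,0,0,0,0,0],[7,0,0,0,0,0,0]]]'
python3 - <<'E'
from h import *
look('w4',.012,1500)
E
```

```text
clock: 9.43
tcp_pos: [0.5356, 0.2109, 0.1786]
orientation: [2.431, 1.98, 0.02]
ft_force: [1.0, -0.6, 0.7]
finger_gap: 0.0701
gripper_force: 0.0
tcp mm [535.6 210.9 178.6] tool y deg -11.7 tool z [ 0.014  0.004 -1.   ] gap 0.07005017182328058 t 9.425 F [ 1.  -0.6  0.7]
px [225. 280.] xy mm 477.1 89.8 size 83.2 46.8 yaw of y-axis-90: -12.2
px [228. 168.] xy mm 518.6 216.6 size 169.4 76.1 yaw of y-axis-90: -11.6
clock: 10.85
tcp_pos: [0.5813, -0.2746, 0.169]
orientation: [-2.216, -2.221, 0.001]
ft_force: [0.0, 0.5, -0.7]
finger_gap: 0.07
gripper_force: 0.0
tcp mm [ 581.3 -274.6  169. ] tool y deg 0.1 tool z [-0.003  0.003 -1.   ] gap 0.06999478218051819 t 10.85 F [ 0.   0.5 -0.7]
px [256. 172.] xy mm 583.2 -275.5 size 83.1 50.0 yaw of y-axis-90: 0.2
px [254.  40.] xy mm 580.6 -143.2 size 49.6 39.7 yaw of y-axis-90: 88.3
```

View pics/w3.png

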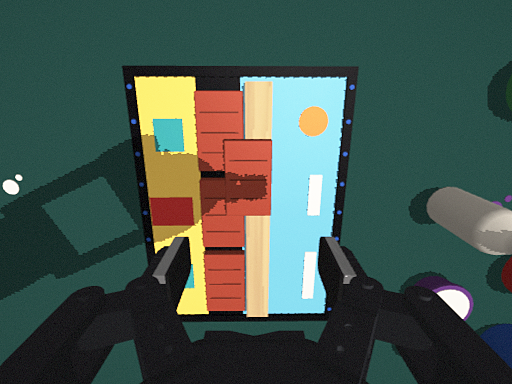

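View pics/w4.png

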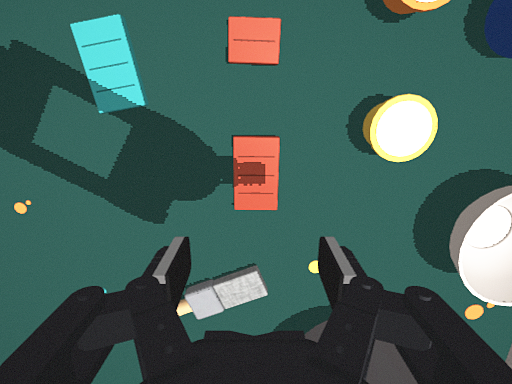

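w3 shows the first shingle at (223..272, 139..215), centred over the joint near row 175 and flush with the batten's upper edge at column 272. w4 shows B at (233..279, 136..210), measured at (583.2, -275.5) with yaw 0.2°, which matches the top view.

```bash
python3 -m handwheel '[[[7,0.2,-0.1,-5,0,0,0],[7,0,0,-5,0,0,0],[7,0,0,-4,0,0,0],[7,0,0,-1.8,0,0,0],[6.5,0,0,-0.5,0,0,0],[6.5,0,0,-0.3,0,0,0],[6.5,0,0,0,0,0,0]]]'

```

```text
clock: 11.78
tcp_pos: [0.586, -0.2772, 0.0071]
orientation: [2.216, 2.223, 0.001]
ft_force: [-0.1, -0.1, 0.5]
finger_gap: 0.0654
gripper_force: 0.0
```

```bash
python3 -m handwheel '[[[6.5,-0.2,0.15,-0.3,0,0,0],[6.5,0,0,-0.3,0,0,0],[6.5,0,0,0,0,0,0],[5.5,0,0,0,0,0,0],[4.5,0,0,0,0,0,0],[4,0,0,0,0,0,0],[4,0,0,0,0,0,0],[4,0,0,0,0,0,0]]]' 40

```

```text
clock: 12.78
tcp_pos: [0.583, -0.2753, -0.0004]
orientation: [2.217, 2.224, 0.0]
ft_force: [-0.9, -0.9, 2.0]
finger_gap: 0.0489
gripper_force: 43.1
```

```bash
python3 -m handwheel '[[[4,0,0,2,0,0,0],[4,0,0,5,0,0,0],[4,0,0,6,0,0,0],[4,-0.9,4.9,0,0,0,-0.026],[4,-0.9,4.9,0,0,0,-0.026],[4,-0.9,4.9,0,0,0,-0.026],[4,-0.9,4.9,0,0,0,-0.026],[4,-0.9,4.9,0,0,0,-0.026],[4,-0.9,4.9,0,0,0,-0.026],[4,-0.9,4.9,0,0,0,-0.026],[4,-0.9,4.9,0,0,0,-0.026],[4,0,0,0,0,0,0]]]'
python3 -m handwheel '[[[4,0,0,0,0,0,0],[4,0,0,0,0,0,0]]]' 
python3 - <<'E'
from h import *
c,s=look('w5',.034,1500)
held(c,s,(215,190,292,310))
E
```

```text
clock: 14.28
tcp_pos: [0.5094, 0.1199, 0.13]
orientation: [-2.432, -1.988, -0.0]
ft_force: [-0.0, 0.2, -1.5]
finger_gap: 0.049
gripper_force: 42.8
clock: 14.52
tcp_pos: [0.5109, 0.1158, 0.1296]
orientation: [2.438, 1.98, 0.0]
ft_force: [-0.3, 0.1, -0.2]
finger_gap: 0.0486
gripper_force: 42.8
tcp mm [510.9 115.8 129.6] tool y deg -11.8 tool z [ 0. -0. -1.] gap 0.04861325825823558 t 14.525 F [-0.3  0.1 -0.2]
px [155. 131.] xy mm 440.8 183.1 size 45.6 32.2 yaw of y-axis-90: 78.2
px [240. 154.] xy mm 509.0 118.3 size 289.7 96.5 yaw of y-axis-90: -11.5
plane mean [511.5 117.3 141.1] normal world [-0.001 -0.     1.   ] in tool [-0.001 -0.    -1.   ]
```

View pics/w5.png

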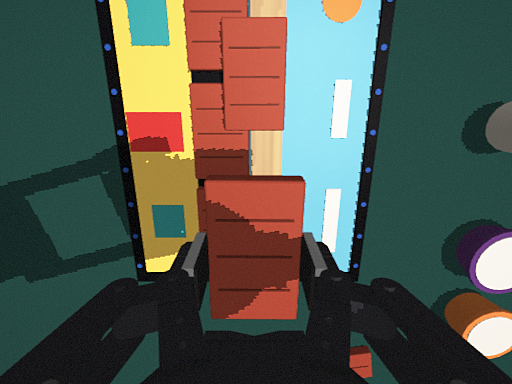

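The placed shingle has its corners at (221,17), (285,18), (285,129) and (223,130). The held one is level, with its far end at rows 180-182. I'll check the placed centre, which fixes the right seat at 94 mm along.

```bash
python3 - <<'E'
from h import *
from bench import bot
s=bot.sense();c=bot.camera("wrist");v=np.array([.2062,.9785])
w=onplane(c,[(221,17),(285,18),(285,129),(223,130)],.034,s)[:,:2]*1000
print(w.mean(0),"right seat:",w.mean(0)-94*v,cv2.minAreaRect(w.astype(np.float32)))
f=onplane(c,[(205,181),(304,182)],.141,s)[:,:2]*1000
print("held centre from far end",f.mean(0)-42*v, "tcp",s["tcp_pos"])
m=onplane(c,[(191,82),(195,178)],.022,s)[:,:2]*1000
u=np.array([.9785,-.2062]);print("mid course left/right end v",m@v,"-> right seat v",(m@v).mean()-47,"lower edge u+55",m@u+55)
E
```

```text
[530.59884543 208.20475045] right seat: [511.21604543 116.22575045] ((530.3814697265625, 208.60531616210938), (82.6237564086914, 51.76285171508789), 79.12281036376953)
held centre from far end [511.39810437 113.49383995] tcp [0.5109444  0.11579468 0.12947985]
mid course left/right end v [309.76670384 226.66817554] -> right seat v 221.21743968761456 lower edge u+55 [479.10476706 477.17338087]
```

```bash
python3 -m handwheel '[[[4,0.1,0.2,-4,0,0,0],[4,0,0,-4,0,0,0],[4,0,0,-1.8,0,0,0],[4,0,0,-0.4,0,0,0],[4,0,0,-0.2,0,0,0],[4,0,0,0,0,0,0],[4,0,0,0,0,0,0]]]'

```

```text
clock: 15.5
tcp_pos: [0.5127, 0.1191, 0.0265]
orientation: [2.436, 1.982, 0.003]
ft_force: [0.5, 0.6, -1.4]
finger_gap: 0.0488
gripper_force: 42.8
```

```bash
python3 -m handwheel '[[[4,-0.05,-0.1,-0.2,0,0,0],[4,0,0,-0.1,0,0,0],[4,0,0,-0.1,0,0,0],[4,0,0,0,0,0,0]]]'

```

```text
clock: 16.0
tcp_pos: [0.511, 0.118, 0.0216]
orientation: [-2.437, -1.982, 0.001]
ft_force: [-2.9, -1.3, 3.0]
finger_gap: 0.049
gripper_force: 43.2
```

Contact at the same height as the first shingle. Now release, retreat and look from above.

```bash
python3 -m handwheel '[[[6.5,0,0,0,0,0,0],[6.5,0,0,0,0,0,0],[6.5,0,0,0,0,0,0],[7,0,0,3,0,0,0],[7,0,0,6,0,0,0],[7,0,0,6,0,0,0],[7,0,-6,0,0,0,0],[7,0,-6,0,0,0,0],[7,0,-6,0,0,0,0],[7,0,-6,0,0,0,0],[7,0,0,0,0,0,0],[7,0,0,0,0,0,0]]]'
python3 - <<'E'
from h import *
from bench import bot
c=bot.camera("top");reds(c,.034)
P=cloud(c)*1000
cv2.imwrite("pics/top1.png",cv2.resize(c["image"][115:265,100:270],None,fx=4,fy=4,interpolation=cv2.INTER_CUBIC))
E
```

```text
clock: 17.5
tcp_pos: [0.5108, -0.1218, 0.171]
orientation: [-2.437, -1.981, -0.0]
ft_force: [0.4, 0.7, -1.0]
finger_gap: 0.0699
gripper_force: 0.0
px [177. 224.] xy mm 431.8 180.0 size 48.4 33.3 yaw of y-axis-90: 78.4
px [184. 194.] xy mm 506.6 166.6 size 269.3 77.0 yaw of y-axis-90: -11.8
px [330. 246.] xy mm 342.9 -158.4 size 635.6 243.6 yaw of y-axis-90: 71.3
px [85. 74.] xy mm 782.4 404.8 size 108.1 25.1 yaw of y-axis-90: 89.6
```

View pics/top1.png

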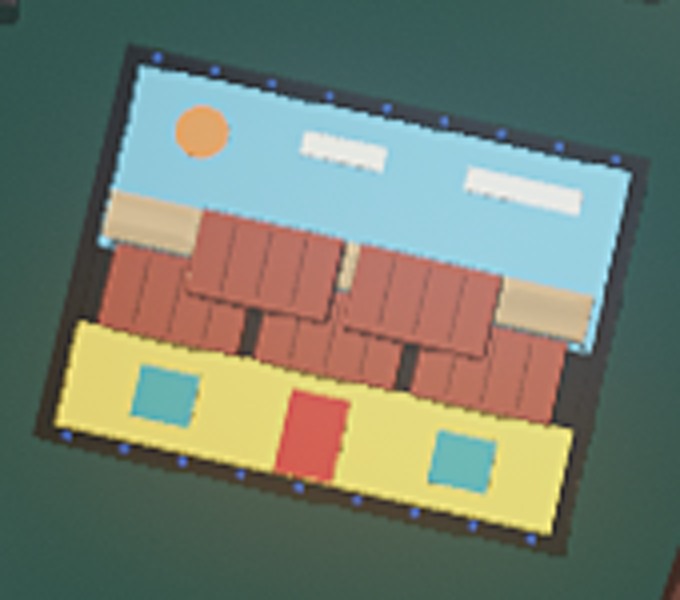

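Both shingles (crop centres about (263,265) and (420,300)) lie flat over the joints, flush with the batten's upper edge, with a narrow gap between them.

```bash
python3 -c "
from bench import bot
print(bot.job_done())"
```

```text
the job is handed in; nothing more can be done
None
```

The second course is laid and the job is handed in: both full-length red shingles are released, flat over the two joints and in line with the batten's upper edge in the last picture; the verdict was not shown.

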